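Ready to write the herb label: lay the marker, hold up the notched plate

ROBOT

A 7-joint arm with a two-finger parallel gripper is mounted at the origin on the work surface. World frame = base frame: x ahead of the robot, y to its left, z up, the work surface at z = 0. Lengths are in mm, angles in rad, forces in N, time in s.
With the tool pointing down it reaches from about 400 to 850 mm from the base axis. Payload 4.5 kg.
Tool frame: the origin (TCP) lies at the very end of the fingers, on their centre line; the grasp point (between the pads) lies 19 mm behind it (arm.grip_point_offset is the distance from the TCP to the grasp point, in mm); y points along the fingers, x is the direction in which the jaws open and shut, and the axes are right-handed (so a half turn about y gives the same grasp; the last joint's range is limited). The gripper opens to 88 mm and grips with 3 to 60 N. Pads are 18 mm wide; open, the fingers measure 123 mm over their backs; the gripper's body (75 mm by 187 mm) begins 45 mm behind the grasp point.
Start: joints at [-1.258, 0.689, -0.195, 1.565, 0.157, 0.902, -0.215], TCP at [171.981, 600.898, 217.043] pointing down, gripper open.
Joint ranges: [-3.01, 3.01], [-0.46, 2.08], [-1.47, 1.51], [0.13, 2.56], [-1, 4.14], [0.04, 2.09], [-2.66, 2.66]. Speed limits (rad/s): [2.57, 2.57, 3.14, 3.14, 3.14, 3.14, 3.14].

INTERFACE

Orientations are given as a unit quaternion [w, x, y, z].
In Python, from workcell import arm gives the robot as it stands. The module is installed in compiled form; this text tells all that it offers.
- The arm moves only by the tool drive_tool, never from a script. Its argument "deltas" is a list of rows, each a list of 3 entries, a list of its own where there are three numbers: the shift along the tool's x, y, z in m, then the turn, a rotation vector about the tool's x, y, z in degrees, then the finger opening in m, from 0 to 0.0881. A call has 1 to 10 rows; each row is the pose to reach, as a shift and turn from the pose commanded when the call began, along the tool's axes at that moment; what a row does not reach only later rows make up. A row lasts 1/12 s, in which the tool goes at most 41.7 mm and 7.16 degrees, less where a joint would pass 70% of its speed; a pose out of reach is approached as far as the arm can. A call with a gripper value outside its range is refused whole. The fingers move at their own pace and stop on an object; "force" is the grip in N (left out, the last holds). Time passes only in rows, so rows that repeat a pose let the fingers close. It gives the time, the measured TCP pose, the force and the opening at its end, in the units of the state.
- arm.state(): the state, without advancing time (a new reading comes with each control period).
- arm.grab_frame(name): name is "side" or "top"; returns the picture (420x560x3 uint8, red, green, blue); there is no depth.
- arm.camera_params(name): a dict with "fovy" (degrees; the focal length in pixels is half the picture's height over the tangent of half this angle, whatever the lens; pixels are square), "cx", "cy" (the principal point, pixels), "origin" and "rotation" of the camera in the world. Camera axes: x right, y up, looking along -z (the intrinsics and any distortion apply to the point x, -y, -z); pixel columns grow to the right and rows downward; lengths in mm; the calibration is good to about 2 mm. A picture is of the moment at which its call begins. camera_params takes no time and is no camera call.
- arm.hand_in(): hands the job in, once; it reports no verdict.
The state is a dict: "clock": time; "joint_pos": joint angles; "joint_velocities": joint speeds; "effort": joint torques, N m; "eef_pos": TCP position; "ee_rot": TCP orientation; "wrist_force": force on the tool from outside, world axes, zero at the start; "moment": the same for the moment, N m; "grip_width": opening from 0.0 (shut) to 1.0 (fully open).
Only numpy, scipy, OpenCV 4.12 (cv2) and the standard library are available. Lean on these libraries where they do the work, as an engineer would, in place of code of your own. Each camera call takes 0.05 s, during which the arm holds its last target.

TASK

Lay the loose green-capped marker flat in the free part of the wooden tray, cap pointing the same way as the other two caps, and let go. Then take the standing label plate by its clear part (the corner notch marks the frosted end) and hold it 10 to 20 cm above the cork mat, lengthwise with it, frosted end over the green stripe, tipped at least halfway from upright to flat so that the label face looks up. Finish still holding it there, motionless; leave everything else undisturbed.

Things in the scene. Friction and masses are not known exactly. Their poses are not given: they have to be found in the camera images.
- green_marker_center (a point): centre (half-way up) of the loose marker pen: square rounded barrel 14 x 14 mm, 130 mm long, 25 g, white with a green cap over 46 mm of one end (and a thin green ring at the other). It starts lying on the table at the robot's left. x axis along the pen towards the cap end; y and z across it.
- green_marker_cap (a point): point on the axis of the loose marker inside its green cap, 50 mm from its centre towards the cap end.
- tray: fixed shallow wooden tray at the robot's right, 190 (x) by 208 mm (y), rim 12 mm high, walls and floor 4 mm thick, no dividers. Origin: centre of its underside; z up, x the way the caps of the two markers in it point. Those lie along x at about y = -75 and -40 mm; y from -30 to +100 mm is free.
- red_marker_center (a point): centre of the red-capped marker lying in the tray; same size and axes as the green one. A bystander: leave it.
- blue_marker_center (a point): centre of the blue-capped marker lying in the tray; same size and axes as the green one. A bystander: leave it.
- plate_center (a point): centre (half-way along and up) of the label plate: acrylic slide 130 mm long (x), 60 mm high (z), 6 mm thick (y), 55 g, standing on a long edge in the stand. Bluish clear for x -65 to +25 mm, frosted white for x +25 to +65 mm, with a 12 x 12 mm notch in the frosted end's top corner. x points to the frosted end, y out of the label face, z to the notched long edge (up at the start).
- plate_frost (a point): middle of the frosted end of the plate, 45 mm from the plate's centre along its x; same axes. The label face bears a yellow panel with two green bars here; the back is plain. As the plate stands at the start, seen from above with the frosted end to the right, the label face is the side at the top of the view.
- stand: fixed dark wooden block that carries the plate: 90 x 56 mm, 22 mm high, with a groove along its x, 8 mm wide, its floor 8 mm above the table, so the plate's lower 14 mm are in the groove and its upper edge is 68 mm above the table; lift it straight up. Origin: centre of its underside.
- mat: fixed cork mat lying on the table, 150 mm (x) by 80 mm (y), 3 mm thick. x points along it to the end with a 28 mm wide green stripe. Origin: centre of its underside.
- jar: closed blue ceramic jar with a lid, 104 mm wide, 135 mm high, at the back; bystander. Origin: centre of its underside.
- mate: dark gourd mate standing upside down, 82 mm wide, 91 mm high, at the back; bystander. Origin: centre of its underside.
- seed_tin: green closed tin, 68 mm wide, 90 mm high, at the back; bystander. Origin: centre of its underside.
Things that resemble listed ones, but are neither listed nor needed, are in the scene too. There is more than one size of the mat; the one meant has the size given above.

How it is judged (in metres and radians):
On the way:
1. the green marker lies flat in the free part of the tray, cap the same way as the others, let go (z of green_marker_center in the frame of tray between 0.005 and 0.017 m and y of green_marker_center in the frame of tray between -0.025 and 0.095 m and x of green_marker_cap in the frame of tray between 0.02 and 0.09 m and x of green_marker_center in the frame of tray above -0.04 m and angle between the x axis of green_marker_center and the x axis of tray, either way round below 0.26 rad and contact force between green_marker and the fingers below 0.05 N and linear speed of green_marker below 0.03 m/s), for 0.2 s.
At the end, for the whole second after the job is handed in: Plate held still by its clear part, centre 80-240 mm up and within 50 mm of the mat centre in plan, lengthwise within 17 deg of the mat, frosted end at the stripe, label face within 57 deg of straight up; green marker flat in the free part of the tray within 15 deg, cap like the others (z of green_marker_center in the frame of tray between 0.005 and 0.017 m and y of green_marker_center in the frame of tray between -0.025 and 0.095 m and x of green_marker_cap in the frame of tray between 0.02 and 0.09 m and x of green_marker_center in the frame of tray above -0.04 m and angle between the x axis of green_marker_center and the x axis of tray, either way round below 0.26 rad and contact force between plate and the fingers above 0.5 N and height (world z) of plate_center between 0.08 and 0.24 m and horizontal distance between plate_center and mat below 0.05 m and angle between the x axis of plate_center and the x axis of mat, either way round below 0.3 rad and x of plate_frost in the frame of mat above 0.005 m and angle between plate_center's own y axis and vertical below 1 rad and x of the grasp point in the frame of plate_center below 0.015 m and linear speed of plate below 0.03 m/s and angular speed of plate below 0.2 rad/s); the arm keeps its last pose, push and grip.
It fails at once if a bystander is knocked or shifted by more than 20 mm (distance of any of jar, mate, seed_tin, red_marker_center, blue_marker_center from where it was at the start of the episode above 0.02 m).
It also fails if it takes over 56 s, if anything falls off the work surface, if the arm or the gripper's body presses on something with over 40 N, if the wrist force passes 120 N, or if a joint passes its speed limit or range.

## Working session

There is one attempt and no reset: what is moved stays moved. The work goes in short steps, Python scripts to look and compute and a tool call to move; the robot and the scene stay as the last step left them, time stands still between calls to the robot, and variables do not carry over. Pictures are saved under pics/ and viewed, and the job is handed in when it is done.

Besides the shell and the picture viewer there is one more tool, called after "Call:" as name([rows], argument=value, ...), one row to a line, values as JSON. drive_tool: Moves the arm, as the interface text tells. Its arguments: {"type":"object","properties":{"deltas":{"type":"array"},"force":{"type":"number"}},"required":["deltas"]}

```bash
mkdir -p pics
python3 - <<'E'
from workcell import arm
import cv2,json
print(arm.state())
for n in("side","top"):
    p=arm.camera_params(n);print(n,p)
    cv2.imwrite(f"pics/{n}0.png",arm.grab_frame(n)[:,:,::-1])
E
```

```text
{'clock': 0.0, 'joint_pos': array([-1.25820689,  0.68999399, -0.19451998,  1.56634193,  0.15728951,
        0.90248579, -0.21509048]), 'joint_velocities': array([-1.03416325e-03,  8.69533037e-05,  3.21512115e-04,  8.01282950e-04,
        8.16965618e-04,  2.10989766e-03, -2.34505130e-03]), 'effort': array([-4.69780460e-06, -5.27564907e+01, -1.26705699e+00, -1.53427184e+01,
       -5.26790530e-02,  6.56915814e-03,  1.72799591e-04]), 'eef_pos': array([171.85427057, 600.21068167, 216.20453199]), 'ee_rot': array([-0.56417828,  0.56502618,  0.42521142, -0.42619659]), 'wrist_force': array([ 0.45055916, -0.11887609, -0.83082535]), 'moment': array([ 0.03258259,  0.0217654 , -0.00396762]), 'grip_width': 0.9980039866622117}
side {'fovy': 56.929222199061456, 'cx': 271.36727579430067, 'cy': 210.53724674849119, 'origin': array([   4.20071037, -793.39071161,  606.79352759]), 'rotation': array([ 0.82450129,  0.47405751, -0.1488128 , -0.27078008])}
top {'fovy': 54.748564853180554, 'cx': 276.3029199235298, 'cy': 212.36690456575133, 'origin': array([ 446.03480242,  -39.88836466, 1029.41802726]), 'rotation': array([ 0.70683746,  0.04074385, -0.03156544, -0.70549583])}
```

View pics/side0.png

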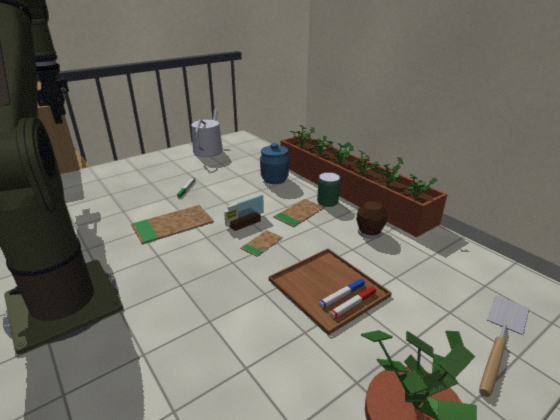

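View pics/top0.png

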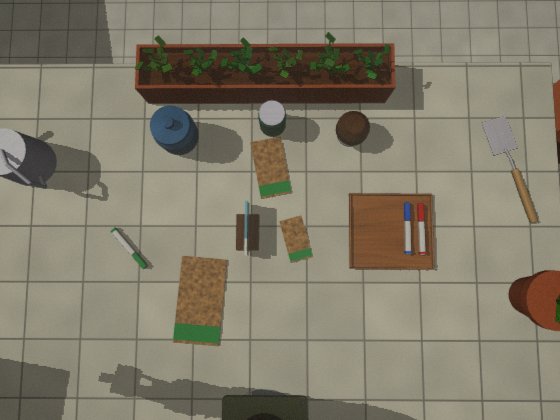

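```bash
cat > h.py <<'E'
from workcell import arm
import numpy as np, cv2
from scipy.spatial.transform import Rotation as R
def rot(q): return R.from_quat(np.r_[q[1:],q[0]])
def ray(n,u,v):
    p=arm.camera_params(n); f=210/np.tan(np.radians(p['fovy']/2))
    d=np.array([(u-p['cx'])/f,-(v-p['cy'])/f,-1.]); return p['origin'],rot(p['rotation']).apply(d)
def onz(n,u,v,z):
    o,d=ray(n,u,v); return o+d*(z-o[2])/d[2]
def proj(n,P):
    p=arm.camera_params(n); f=210/np.tan(np.radians(p['fovy']/2))
    c=rot(p['rotation']).inv().apply(np.array(P,float)-p['origin'])
    return p['cx']+f*c[0]/-c[2], p['cy']-f*c[1]/-c[2]
def tri(u1,v1,u2,v2):
    o1,d1=ray('top',u1,v1);o2,d2=ray('side',u2,v2)
    s=np.linalg.lstsq(np.c_[d1,-d2],o2-o1,rcond=None)[0]
    a,b=o1+s[0]*d1,o2+s[1]*d2; return (a+b)/2,np.linalg.norm(a-b)
E
python3 - <<'E'
from h import *
t=cv2.imread('pics/top0.png');s=cv2.imread('pics/side0.png')
hs=cv2.cvtColor(t,cv2.COLOR_BGR2HSV)
def rep(m,z,minA=60,roi=None):
    n,l,st,c=cv2.connectedComponentsWithStats(m.astype(np.uint8))
    for i in range(1,n):
        if st[i,4]>minA:
            pts=np.argwhere(l==i)[:,::-1].astype(float)
            W=np.array([onz('top',*p,z)[:2] for p in pts]).astype(np.float32)
            r=cv2.minAreaRect(W); print(np.round(c[i]),st[i,4],np.round(r[0]),np.round(r[1]),round(r[2],1), 'mean',np.round(W.mean(0)))
H,S,V=[hs[...,i].astype(int) for i in range(3)]
print('green');rep((H>45)&(H<80)&(S>120),3,20)
print('brown');m=((H<22)&(S>70)).astype(np.uint8);rep(m,3,200)
for nm,im,boxs in(('top',t,[(190,100,320,300,5),(100,200,160,280,10),(340,180,445,280,6)]),('side',s,[(120,170,340,270,3.5),(265,240,395,340,5)])):
    for k,(a,b,c,d,f) in enumerate(boxs):
        cv2.imwrite(f'pics/c_{nm}{k}.png',cv2.resize(im[b:d,a:c],None,fx=min(f,800/(c-a),600/(d-b)),fy=min(f,800/(c-a),600/(d-b)),interpolation=cv2.INTER_CUBIC))
E
```

```text
green
[330.  37.] 35 [1019. -168.] [25. 10.] 43.0 mean [1020. -168.]
[160.  41.] 25 [1011.  288.] [26. 13.] 38.7 mean [1012.  287.]
[245.  43.] 35 [1006.   59.] [27. 11.] 43.8 mean [1005.   59.]
[329.  57.] 218 [ 968. -165.] [49. 60.] 46.0 mean [ 964. -164.]
[381.  55.] 103 [ 971. -303.] [20. 64.] 55.3 mean [ 968. -302.]
[243.  53.] 102 [973.  67.] [30. 52.] 14.5 mean [977.  64.]
[358.  51.] 26 [ 980. -241.] [10. 18.] 22.4 mean [ 980. -242.]
[189.  52.] 28 [981. 210.] [22.  8.] 89.8 mean [981. 208.]
[202.  63.] 237 [950. 166.] [58. 75.] 13.2 mean [951. 172.]
[367.  59.] 88 [ 959. -268.] [38. 38.] 38.5 mean [ 958. -266.]
[224.  62.] 39 [952. 112.] [19. 17.] 89.8 mean [952. 112.]
[242.  64.] 84 [948.  71.] [35. 33.] 68.1 mean [946.  67.]
[139.  64.] 21 [945. 339.] [ 8. 20.] 58.8 mean [946. 339.]
[232.  65.] 34 [944.  91.] [11. 26.] 34.9 mean [944.  91.]
[315.  66.] 62 [ 941. -130.] [32. 19.] 89.8 mean [ 941. -127.]
[166.  68.] 51 [936. 267.] [18. 28.] 16.5 mean [936. 268.]
[254.  68.] 83 [934.  33.] [20. 36.] 14.5 mean [935.  32.]
[341.  68.] 87 [ 932. -195.] [20. 45.] 14.4 mean [ 934. -197.]
[371.  74.] 62 [ 917. -273.] [27. 19.] 54.6 mean [ 917. -274.]
[284.  73.] 30 [920. -45.] [17. 16.] 62.3 mean [921. -46.]
[274. 188.] 281 [614. -21.] [25. 75.] 10.9 mean [615. -21.]
[300. 254.] 138 [446. -86.] [17. 54.] 15.3 mean [446. -85.]
[139. 260.] 55 [429. 321.] [40.  9.] 42.2 mean [429. 321.]
[558. 310.] 75 [ 315. -719.] [ 7. 61.] 86.1 mean [ 310. -720.]
[196. 333.] 679 [251. 171.] [111.  38.] 84.7 mean [252. 171.]
brownTraceback (most recent call last):
  File "<stdin>", line 13, in <module>
  File "<stdin>", line 9, in rep
  File "h.py", line 9, in onz
    o,d=ray(n,u,v); return o+d*(z-o[2])/d[2]
        ~~~^^^^^^^
  File "h.py", line 6, in ray
    p=arm.camera_params(n); f=210/np.tan(np.radians(p['fovy']/2))
ValueError: time passes only in moves, steps and waits
```

```bash
ls pics
```

```text
side0.png
top0.png
```

```bash
python3 - <<'E'
s=open('h.py').read()
s=s.replace("def rot(q)","_P={n:arm.camera_params(n) for n in('top','side')}\ndef rot(q)",1).replace("p=arm.camera_params(n)","p=_P[n]")
open('h.py','w').write(s)
E
cat > m.py <<'E'
from h import *
t=cv2.imread('pics/top0.png');s=cv2.imread('pics/side0.png')
hs=cv2.cvtColor(t,cv2.COLOR_BGR2HSV)
def rep(m,z,minA=60):
    n,l,st,c=cv2.connectedComponentsWithStats(m.astype(np.uint8))
    for i in range(1,n):
        if st[i,4]>minA and c[i][1]>115:
            cs=cv2.findContours((l==i).astype(np.uint8),cv2.RETR_EXTERNAL,cv2.CHAIN_APPROX_NONE)[0][0][:,0]
            W=np.array([onz('top',*p,z)[:2] for p in cs]).astype(np.float32)
            r=cv2.minAreaRect(W); print(np.round(c[i]),st[i,4],np.round(r[0]),np.round(r[1]),round(r[2],1))
H,S,V=[hs[...,i].astype(int) for i in range(3)]
print('brown');m=((H<22)&(S>70)).astype(np.uint8);rep(m,3,200)
print('mats');rep((((H<22)&(S>70))|((H>45)&(H<80)&(S>120))),3,300)
print('white',[ (a,S[b,a],V[b,a],H[b,a]) for a,b in((125,243),(408,240),(422,240),(300,320))])
for nm,im,boxs in(('top',t,[(190,100,320,300,5),(100,200,160,280,10),(340,180,445,280,6)]),('side',s,[(120,170,340,270,3.5),(265,240,395,340,5)])):
    for k,(a,b,c,d,f) in enumerate(boxs):
        f=min(f,800/(c-a),600/(d-b))
        cv2.imwrite(f'pics/c_{nm}{k}.png',cv2.resize(im[b:d,a:c],None,fx=f,fy=f,interpolation=cv2.INTER_CUBIC))
E
python3 m.py
```

```text
brown
[352. 127.] 846 [ 773. -223.] [82. 89.] 62.3
[269. 161.] 1397 [686.  -8.] [117.  81.] 11.2
[524. 196.] 499 [ 597. -654.] [142.  24.] 17.3
[389. 231.] 5867 [ 506. -316.] [212. 192.] 89.1
[239. 231.] 283 [503.  67.] [89. 18.] 0.6
[253. 231.] 330 [503.  31.] [89. 23.] 0.4
[294. 234.] 786 [497. -73.] [85. 59.] 15.3
[201. 291.] 3090 [355. 162.] [115. 166.] 85.4
[537. 298.] 2256 [ 339. -662.] [125. 147.] 86.1
mats
[352. 127.] 846 [ 773. -223.] [82. 89.] 62.3
[270. 166.] 1734 [669. -11.] [151.  81.] 11.1
[524. 196.] 499 [ 597. -654.] [142.  24.] 17.3
[389. 231.] 5867 [ 506. -316.] [212. 192.] 89.1
[253. 231.] 330 [503.  31.] [89. 23.] 0.4
[295. 237.] 924 [488. -75.] [104.  59.] 15.3
[200. 300.] 3888 [331. 164.] [115. 215.] 85.4
[538. 298.] 2331 [ 339. -662.] [125. 147.] 86.1
white [(125, np.int64(21), np.int64(167), np.int64(24)), (408, np.int64(18), np.int64(169), np.int64(25)), (422, np.int64(20), np.int64(170), np.int64(21)), (300, np.int64(39), np.int64(150), np.int64(23))]
```

View pics/c_top0.png

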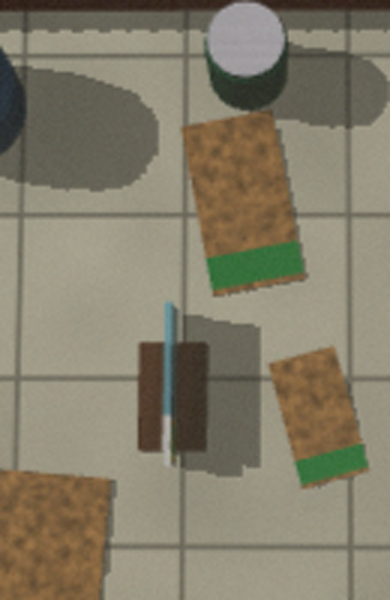

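View pics/c_top1.png

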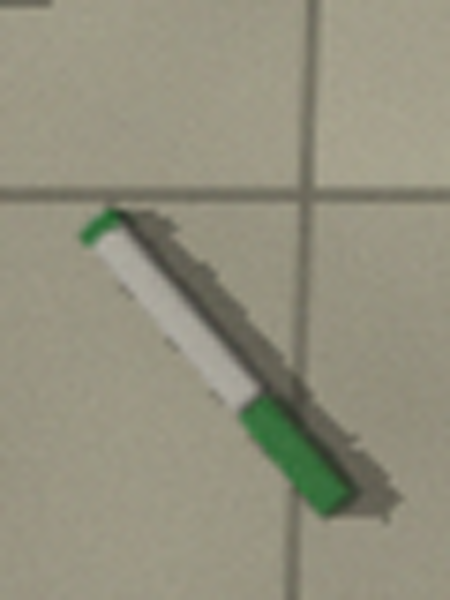

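View pics/c_top2.png

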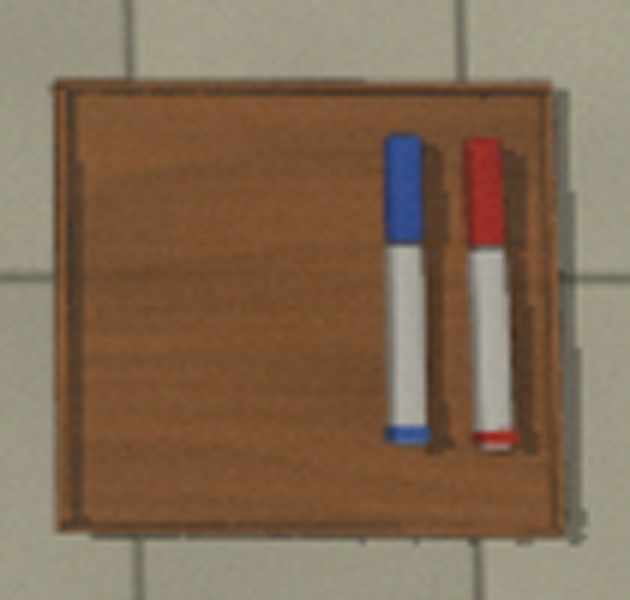

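View pics/c_side0.png

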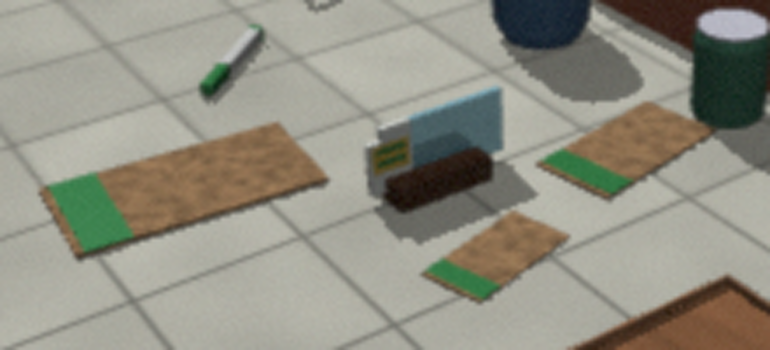

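Run:
```python
from h import *
s=arm.state();M=rot(s['ee_rot']).as_matrix();print(np.round(M,3),s['eef_pos'])
for nm,z,pts in (('marker',14,[(100,226),(251,397),(336,503)]),):
    P=[onz('top',100+a/7.5,200+b/7.5,z) for a,b in pts];print(np.round(P,1))
    d=P[2]-P[0];print(np.linalg.norm(d),np.degrees(np.arctan2(d[1],d[0])),(P[0]+P[2])/2)
print('plate top',[np.round(onz('top',190+a/3,100+b/3,68),1) for a,b in((168,302),(169,415),(171,466))])
# side crop factor 3.5, origin 120,170
for a,b in ((502,88),(380,128),(502,150)): print('side plate',np.round(onz('side',120+a/3.5,170+b/3.5,68),1))
print('tri',tri(190+169/3,100+302/3,120+502/3.5,170+89/3.5))
for a,b in((58,82),(550,82),(565,535),(60,530)): print('tray',np.round(onz('top',340+a/6,180+b/6,12),1))
for a,b in((404,135),(408,443),(484,140),(495,440)): print('mk',np.round(onz('top',340+a/6,180+b/6,18),1))
```

```text
[[ 0.275 -0.    -0.961]
 [ 0.961 -0.002  0.275]
 [-0.002 -1.    -0.   ]] [171.86800125 600.27888608 216.31465698]
[[504.8 383.8  14. ]
 [447.8 330.7  14. ]
 [412.8 300.9  14. ]]
123.83284128721462 -137.97733056662923 [458.78618281 342.39810439  14.        ]
plate top [array([572.8,  45.3,  68. ]), array([482.8,  43.6,  68. ]), array([442.7,  41.6,  68. ])]
side plate [572.6  39.5  68. ]
side plate [455.8  43.   68. ]
side plate [514.  -44.2  68. ]
tri (array([574.31398233,  44.18562309,  64.35083944]), np.float64(2.4642676668335994))
tray [ 598.2 -211.9   12. ]
tray [ 598.4 -418.2   12. ]
tray [ 409.7 -417.5   12. ]
tray [ 411.1 -209.7   12. ]
mk [ 575.1 -354.5   18. ]
mk [ 447.3 -352.3   18. ]
mk [ 573.  -387.7   18. ]
mk [ 448.6 -388.    18. ]
```

View pics/c_side1.png

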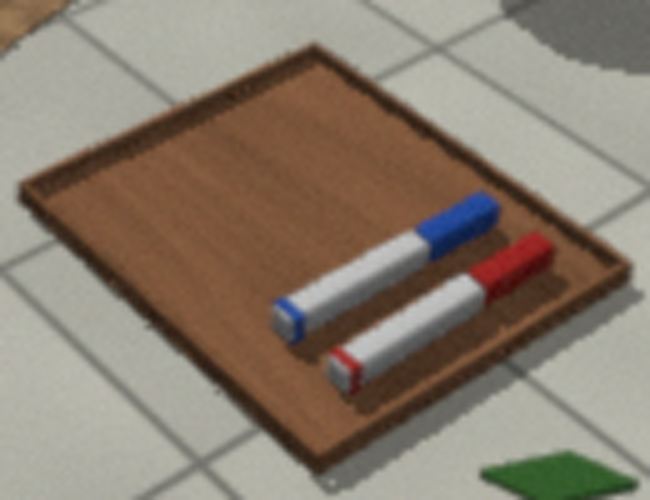

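```bash
cat >> h.py <<'E'
def go(p=None,x=None,y=(0,0,-1)):
    """print tool-frame shift (m) and rotvec (deg) from current pose to TCP p, tool x axis ~x, finger dir y"""
    s=arm.state();M=rot(s['ee_rot']).as_matrix();T=s['eef_pos']
    print('clock',round(s['clock'],2),'TCP',np.round(T,1),'x',np.round(M[:,0],3),'y',np.round(M[:,1],3),'j',np.round(s['joint_pos'],2),'F',np.round(s['wrist_force'],1),'w',round(s['grip_width']*88.1,1))
    if p is not None: print('shift m',np.round(M.T@(np.array(p)-T)/1000,4))
    if x is not None:
        y=np.array(y,float);y/=np.linalg.norm(y);x=np.array(x,float);x-=y*(x@y);x/=np.linalg.norm(x)
        D=np.c_[x,y,np.cross(x,y)]; print('rot deg',np.round(np.degrees(R.from_matrix(M.T@D).as_rotvec()),2))
def yaw(a): return (np.cos(np.radians(a)),np.sin(np.radians(a)),0)
E
python3 -c "
from h import *
go((460,343,100),yaw(132))"
```

```text
clock 0.1 TCP [171.9 600.3 216.3] x [ 0.275  0.961 -0.002] y [-0.    -0.002 -1.   ] j [-1.26  0.69 -0.19  1.57  0.16  0.9  -0.22] F [-0.6  0.2  0.1] w 88.1
shift m [-0.1679  0.1166 -0.3478]
rot deg [-4.000e-02 -5.798e+01 -9.000e-02]
```

Call:
drive_tool([
  [[-0.0167,0.01,-0.0347],[0,-5.8,0],0.088],
  [[-0.0333,0.022,-0.0694],[0,-11.6,0],0.088],
  [[-0.05,0.034,-0.104],[0,-17.4,0],0.088],
  [[-0.0667,0.046,-0.139],[0,-23.2,0],0.088],
  [[-0.0835,0.058,-0.174],[0,-29,0],0.088],
  [[-0.1,0.07,-0.208],[0,-34.8,0],0.088],
  [[-0.117,0.082,-0.243],[0,-40.6,0],0.088],
  [[-0.134,0.094,-0.278],[0,-46.4,0],0.088],
  [[-0.151,0.106,-0.313],[0,-52.2,0],0.088],
  [[-0.168,0.116,-0.3475],[0,-58,0],0.088],
], force=15)

```text
clock: 0.93
eef_pos: [460.9, 341.8, 99.9]
ee_rot: [0.286, -0.286, -0.646, 0.647]
wrist_force: [0.4, 0.8, -0.8]
grip_width: 1.001
```

```bash
python3 -c "
from h import *
go((460,343,3),yaw(132))
cv2.imwrite('pics/t1.png',arm.grab_frame('top')[:,:,::-1])"
```

```text
clock 0.93 TCP [460.9 341.8  99.9] x [-0.673  0.739 -0.   ] y [-0.001 -0.001 -1.   ] j [-0.45  0.82 -0.47  1.81  0.58  0.65  1.05] F [ 0.4  0.8 -0.8] w 88.2
shift m [ 0.0014  0.0969 -0.0003]
rot deg [-0.06  0.31 -0.  ]
```

View pics/t1.png

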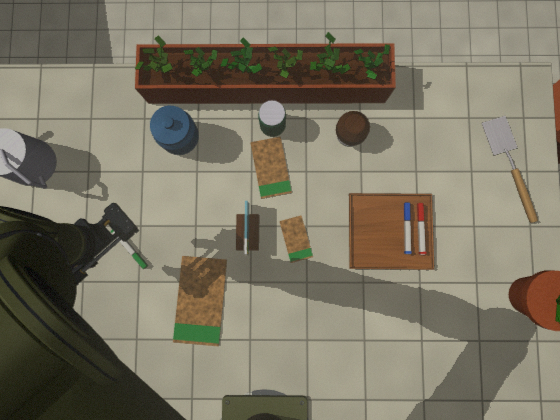

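Call:
drive_tool([
  [[0.001,0.03,0],[0,0,0],0.088],
  [[0.001,0.06,0],[0,0,0],0.088],
  [[0.001,0.08,0],[0,0,0],0.088],
  [[0.001,0.09,0],[0,0,0],0.088],
  [[0.001,0.0965,0],[0,0,0],0.088],
  [[0.001,0.0965,0],[0,0,0],0.0],
  [[0.001,0.0965,0],[0,0,0],0.0],
  [[0.001,0.0965,0],[0,0,0],0.0],
  [[0.001,0.0965,0],[0,0,0],0.0],
  [[0.001,0.0965,0],[0,0,0],0.0],
], force=15)

```text
clock: 1.82
eef_pos: [459.7, 344.9, 5.5]
ee_rot: [-0.287, 0.288, 0.647, -0.645]
wrist_force: [-0.8, 0.5, -0.2]
grip_width: 0.648
```

Call:
drive_tool([
  [[0,0,0],[0,0,0],0.0],
  [[0,0,0],[0,0,0],0.0],
  [[0,0,0],[0,0,0],0.0],
  [[0,0,0],[0,0,0],0.0],
])

```text
clock: 2.15
eef_pos: [459.2, 344.5, 4.6]
ee_rot: [-0.287, 0.287, 0.646, -0.646]
wrist_force: [-0.6, 0.7, -0.4]
grip_width: 0.342
```

Call:
drive_tool([
  [[0,0,0],[0,0,0],0.0],
  [[0,0.001,0],[0,0,0],0.0],
  [[0,0.001,0],[0,0,0],0.0],
  [[0,0.001,0],[0,0,0],0.0],
  [[0,0.001,0],[0,0,0],0.0],
  [[0,0.001,0],[0,0,0],0.0],
])

```text
clock: 2.65
eef_pos: [459.1, 344.5, 3.5]
ee_rot: [-0.287, 0.287, 0.646, -0.646]
wrist_force: [0.8, 0.4, -0.2]
grip_width: 0.008
```

Call:
drive_tool([
  [[0,-0.02,0],[0,0,0],0.0],
  [[0,-0.05,0],[0,0,0],0.0],
  [[0,-0.09,0],[0,0,0],0.0],
  [[0,-0.13,0],[0,0,0],0.0],
  [[0,-0.15,0],[0,0,0],0.0],
  [[0,-0.15,0],[0,0,0],0.0],
])

```text
clock: 3.15
eef_pos: [461.3, 347.0, 158.4]
ee_rot: [-0.286, 0.289, 0.649, -0.643]
wrist_force: [0.1, 1.0, 0.3]
grip_width: 0.009
```

```bash
python3 -c "
from h import *
go((500,-270,155),yaw(-90))
cv2.imwrite('pics/s2.png',cv2.resize(arm.grab_frame('side')[100:300,80:360,::-1],None,fx=2.8,fy=2.8))"
```

```text
clock 3.15 TCP [461.3 347.  158.4] x [-0.669  0.743  0.   ] y [ 0.007  0.007 -1.   ] j [-0.42  0.74 -0.53  1.77  0.52  0.76  1.09] F [0.1 1.  0.3] w 0.8
shift m [-4.844e-01 -3.000e-04  3.841e-01]
rot deg [   0.27 -138.     -0.63]
```

View pics/s2.png

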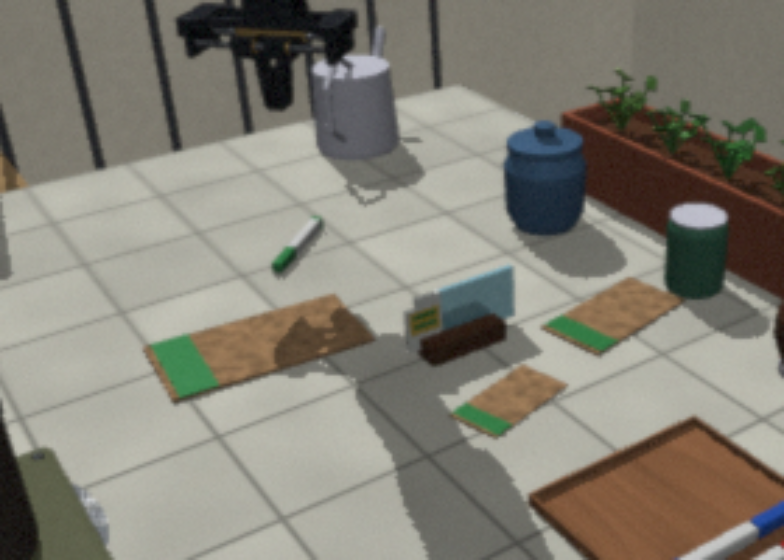

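Run:
```python
from h import *
go()
for n in('top','side'):
    im=arm.grab_frame(n)[:,:,::-1]
    cv2.imwrite(f'pics/{n}3.png',im)
    a,b,c,d=(60,180,200,300) if n=='top' else (140,150,240,220)
    h=cv2.cvtColor(im,cv2.COLOR_BGR2HSV).astype(int); m=((h[...,0]>45)&(h[...,0]<80)&(h[...,1]>110)).astype(np.uint8)
    k,l,st,ce=cv2.connectedComponentsWithStats(m)
    for i in range(1,k):
        if a<ce[i][0]<c and b<ce[i][1]<d and st[i,4]>5: print(n,np.round(ce[i],1),st[i,4],np.round(onz(n,*ce[i],8)))
    cv2.imwrite(f'pics/c3{n}.png',cv2.resize(im[b:d,a:c],None,fx=5,fy=5,interpolation=cv2.INTER_CUBIC))
    print(proj(n,arm.state()['eef_pos']))
```

```text
clock 3.2 TCP [460.3 345.6 155.9] x [-0.669  0.743 -0.   ] y [ 0.004  0.003 -1.   ] j [-0.42  0.74 -0.53  1.77  0.52  0.76  1.09] F [ 0.4 -0.  -0.5] w 0.6
top [138.8 260.4] 73 [429. 319.   8.]
(np.float64(103.84468199201757), np.float64(247.30846220695548))
side [180.9 192.1] 30 [428. 317.   8.]
side [231.5 211.8] 6 [497. 103.   8.]
side [231.8 215.2] 8 [487.  85.   8.]
(np.float64(180.29860995105642), np.float64(146.75597577116696))
```

View pics/c3top.png

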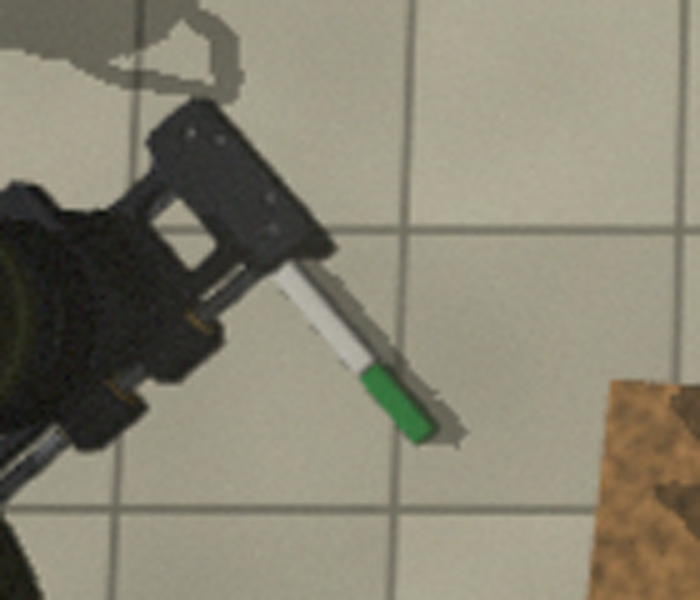

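View pics/c3side.png

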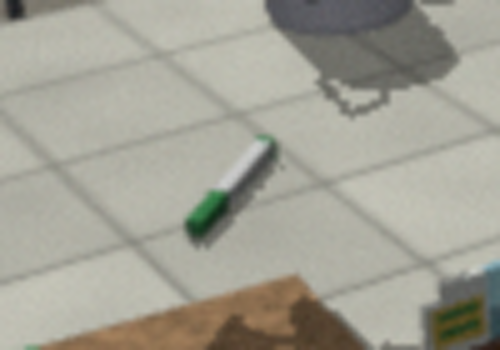

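View pics/side3.png

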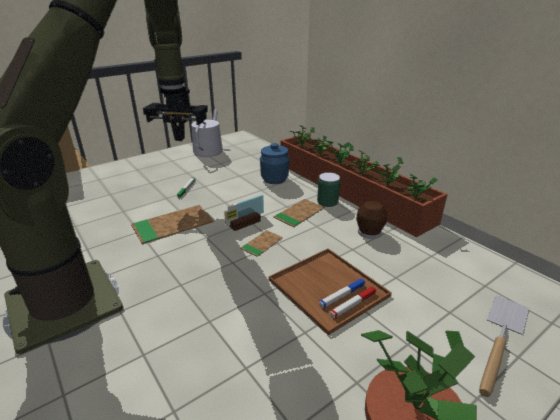

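Run:
```python
from h import *
im=cv2.imread('pics/side3.png')[80:160,120:230]
cv2.imwrite('pics/z.png',cv2.resize(np.clip(im*2.0,0,255).astype(np.uint8),None,fx=7,fy=7,interpolation=cv2.INTER_NEAREST))
T=arm.state()['eef_pos']
for dz in(0,10,20,30): print(dz,np.round(proj('side',T+[0,0,dz]),1))
```

```text
0 [180.3 146.8]
10 [179.9 143.8]
20 [179.5 140.9]
30 [179.1 137.9]
```

View pics/z.png

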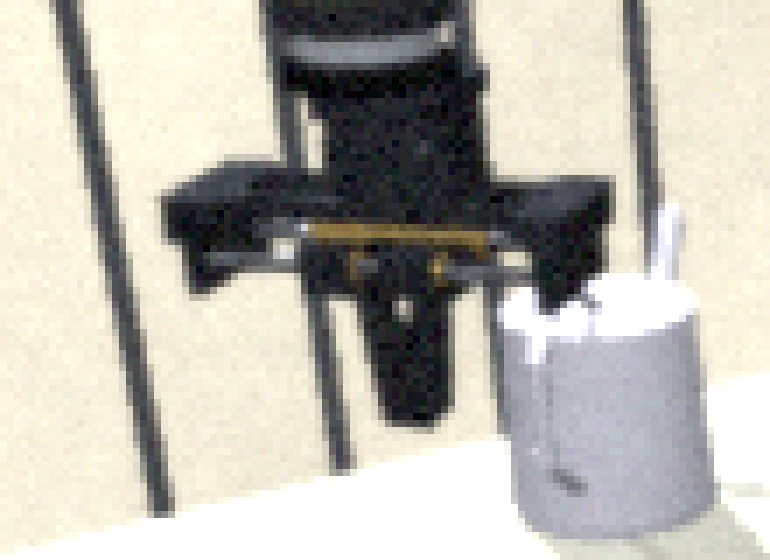

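```bash
python3 -c "
from h import *
print(arm.grip_point_offset)
go((460,345,-5),yaw(132))"
```

```text
18.700000000000003
clock 3.3 TCP [458.9 343.7 152.8] x [-0.669  0.743 -0.   ] y [-0.001 -0.001 -1.   ] j [-0.42  0.75 -0.52  1.78  0.52  0.76  1.09] F [ 0.8  0.2 -0.1] w 0.2
shift m [ 0.0003  0.1578 -0.0018]
rot deg [-0.07  0.02 -0.03]
```

Call:
drive_tool([
  [[0,0.01,0],[0,0,0],0.05],
  [[0,0.02,0],[0,0,0],0.05],
  [[0,0.03,0],[0,0,0],0.05],
  [[0,0.04,0],[0,0,0],0.05],
  [[0,0.05,0],[0,0,0],0.05],
  [[0,0.06,0],[0,0,0],0.05],
  [[0,0.08,0],[0,0,0],0.05],
  [[0,0.1,0],[0,0,0],0.05],
  [[0,0.11,0],[0,0,0],0.05],
])

```text
clock: 4.05
eef_pos: [458.2, 343.6, 40.9]
ee_rot: [0.288, -0.287, -0.645, 0.647]
wrist_force: [-0.7, -0.5, 0.4]
grip_width: 0.568
```

Call:
drive_tool([
  [[0,0.02,0],[0,0,0],0.05],
  [[0,0.04,0],[0,0,0],0.05],
  [[0,0.05,0],[0,0,0],0.05],
  [[0,0.05,0],[0,0,0],0.05],
  [[0,0.05,0],[0,0,0],0.05],
])

```text
clock: 4.47
eef_pos: [459.0, 344.6, -6.6]
ee_rot: [0.287, -0.287, -0.646, 0.646]
wrist_force: [-0.5, -0.6, 0.3]
grip_width: 0.568
```

Run:
```python
from h import *
go((460,345,-15),yaw(132))
im=arm.grab_frame('side')
cv2.imwrite('pics/z4.png',cv2.resize(np.clip(im[130:210,140:250,::-1]*1.6,0,255).astype(np.uint8),None,fx=7,fy=7,interpolation=cv2.INTER_NEAREST))
T=arm.state()['eef_pos']
for dz in(0,10,20,30): print(dz,np.round(proj('side',T+[0,0,dz]),1))
```

```text
clock 4.47 TCP [459.  344.6  -6.6] x [-0.67   0.743  0.   ] y [-0. -0. -1.] j [-0.53  0.98 -0.34  1.84  0.7   0.44  0.93] F [-0.5 -0.6  0.3] w 50.1
shift m [-0.0004  0.0084 -0.0011]
rot deg [-0.03  0.04  0.  ]
0 [186.3 190.1]
10 [185.9 187.5]
20 [185.6 184.9]
30 [185.2 182.3]
```

View pics/z4.png

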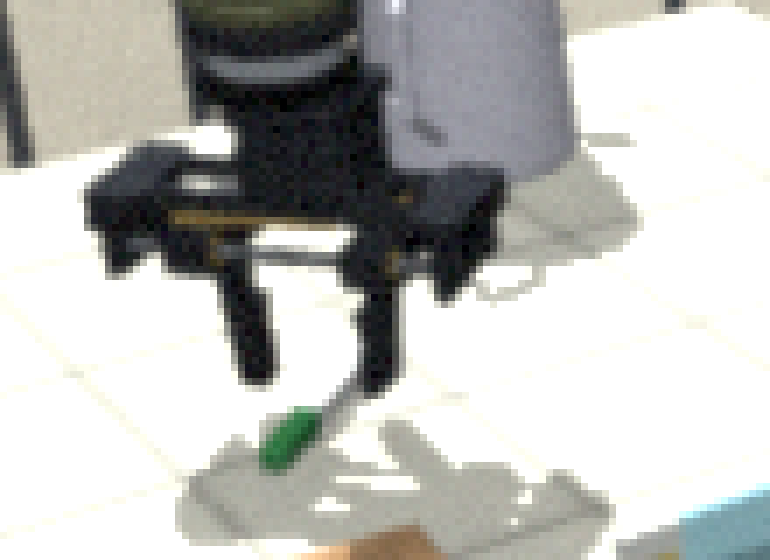

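The picture shows the real fingertips at about (185,185), about 20 mm above the reported TCP at (186,190). The state's z is therefore about 20 mm too low, and I'll correct for that.

Call:
drive_tool([
  [[0,0.005,0],[0,0,0],0.05],
  [[0,0.009,0],[0,0,0],0.05],
  [[0,0.009,0],[0,0,0],0.05],
  [[0,0.009,0],[0,0,0],0.0],
  [[0,0.009,0],[0,0,0],0.0],
  [[0,0.009,0],[0,0,0],0.0],
  [[0,0.009,0],[0,0,0],0.0],
  [[0,0.009,0],[0,0,0],0.0],
  [[0,0.009,0],[0,0,0],0.0],
  [[0,0.009,0],[0,0,0],0.0],
])

```text
clock: 5.35
eef_pos: [459.2, 344.5, -15.4]
ee_rot: [-0.287, 0.287, 0.646, -0.646]
wrist_force: [0.2, -1.4, 0.4]
grip_width: 0.153
```

Call:
drive_tool([
  [[0,0,0],[0,0,0],0.0],
  [[0,0,0],[0,0,0],0.0],
  [[0,0,0],[0,0,0],0.0],
])

```text
clock: 5.6
eef_pos: [459.2, 344.5, -15.4]
ee_rot: [-0.287, 0.287, 0.646, -0.646]
wrist_force: [0.7, 0.2, 1.7]
grip_width: 0.159
```

Call:
drive_tool([
  [[0,-0.015,0],[0,0,0],0.0],
  [[0,-0.04,0],[0,0,0],0.0],
  [[0,-0.07,0],[0,0,0],0.0],
  [[0,-0.1,0],[0,0,0],0.0],
  [[0,-0.13,0],[0,0,0],0.0],
  [[0,-0.15,0],[0,0,0],0.0],
  [[0,-0.165,0],[0,0,0],0.0],
  [[0,-0.165,0],[0,0,0],0.0],
])

```text
clock: 6.27
eef_pos: [460.5, 346.0, 152.5]
ee_rot: [-0.287, 0.288, 0.648, -0.644]
wrist_force: [1.3, -0.4, -0.9]
grip_width: 0.156
```

Run:
```python
from h import *
go((500,-270,150),yaw(-90))
im=arm.grab_frame('side')
cv2.imwrite('pics/z5.png',cv2.resize(np.clip(im[80:210,120:270,::-1]*1.6,0,255).astype(np.uint8),None,fx=4,fy=4,interpolation=cv2.INTER_NEAREST))
```

```text
clock 6.27 TCP [460.5 346.  152.5] x [-0.669  0.743  0.   ] y [ 0.004  0.004 -1.   ] j [-0.42  0.75 -0.53  1.78  0.53  0.75  1.08] F [ 1.3 -0.4 -0.9] w 13.8
shift m [-4.842e-01  2.000e-04  3.829e-01]
rot deg [   0.17 -137.99   -0.39]
```

View pics/z5.png

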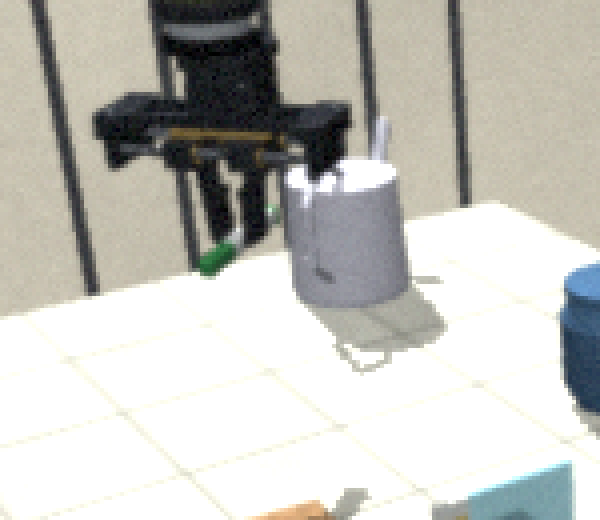

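Call:
drive_tool([
  [[-0.016,0,0.0125],[0,7,0],0.0],
  [[-0.032,0,0.025],[0,14,0],0.0],
  [[-0.048,0,0.038],[0,21,0],0.0],
  [[-0.064,0,0.051],[0,28,0],0.0],
  [[-0.08,0,0.064],[0,35,0],0.0],
  [[-0.096,0,0.077],[0,42,0],0.0],
  [[-0.112,0,0.09],[0,49,0],0.0],
  [[-0.128,0,0.103],[0,56,0],0.0],
  [[-0.144,0,0.115],[0,63,0],0.0],
  [[-0.16,0,0.128],[0,70,0],0.0],
])

```text
clock: 7.15
eef_pos: [470.4, 138.6, 148.2]
ee_rot: [0.607, -0.607, -0.362, 0.363]
wrist_force: [0.8, -0.1, -0.6]
grip_width: 0.157
```

```bash
python3 -c "
from h import *
go((500,-270,150),yaw(-90))"
```

```text
clock 7.15 TCP [470.4 138.6 148.2] x [ 0.474  0.88  -0.002] y [-0.002 -0.001 -1.   ] j [-0.26  0.63 -0.2   2.03  0.24  0.5   0.44] F [ 0.8 -0.1 -0.6] w 13.8
shift m [-0.3456 -0.0014 -0.2198]
rot deg [ 1.3000e-01  1.5169e+02 -1.3000e-01]
```

Call:
drive_tool([
  [[-0.017,0,-0.011],[0,7,0],0.0],
  [[-0.034,0,-0.022],[0,14,0],0.0],
  [[-0.051,0,-0.033],[0,21,0],0.0],
  [[-0.068,0,-0.044],[0,28,0],0.0],
  [[-0.086,0,-0.055],[0,35,0],0.0],
  [[-0.103,0,-0.066],[0,42,0],0.0],
  [[-0.12,0,-0.077],[0,49,0],0.0],
  [[-0.138,0,-0.088],[0,56,0],0.0],
  [[-0.155,0,-0.099],[0,63,0],0.0],
  [[-0.172,0,-0.11],[0,70,0],0.0],
])

```text
clock: 7.98
eef_pos: [486.6, -64.8, 148.2]
ee_rot: [-0.705, 0.706, -0.052, 0.05]
wrist_force: [-0.0, 0.5, -0.5]
grip_width: 0.155
```

```bash
python3 -c "
from h import *
go((500,-270,150),yaw(-90))"
```

```text
clock 7.98 TCP [486.6 -64.8 148.2] x [ 0.989 -0.145 -0.003] y [-0.003 -0.001 -1.   ] j [-0.01  0.63  0.08  2.04 -0.1   0.48  0.  ] F [-0.   0.5 -0.5] w 13.6
shift m [ 0.043  -0.0017 -0.2011]
rot deg [ 1.600e-01  8.168e+01 -8.000e-02]
```

Call:
drive_tool([
  [[0.004,0,-0.02],[0,7,0],0.0],
  [[0.008,0,-0.04],[0,14,0],0.0],
  [[0.013,0,-0.06],[0,21,0],0.0],
  [[0.017,0,-0.08],[0,28,0],0.0],
  [[0.021,0,-0.1],[0,35,0],0.0],
  [[0.026,0,-0.12],[0,42,0],0.0],
  [[0.03,0,-0.14],[0,49,0],0.0],
  [[0.034,0,-0.16],[0,56,0],0.0],
  [[0.039,0,-0.18],[0,63,0],0.0],
  [[0.043,0,-0.201],[0,70,0],0.0],
])

```text
clock: 8.82
eef_pos: [501.4, -269.1, 147.9]
ee_rot: [-0.548, 0.549, -0.447, 0.446]
wrist_force: [0.2, -0.5, -0.0]
grip_width: 0.158
```

Call:
drive_tool([
  [[0,0.01,0],[0,6,0],0.0],
  [[0,0.03,0],[0,11.5,0],0.0],
  [[0,0.05,0],[0,11.5,0],0.0],
  [[0,0.07,0],[0,11.5,0],0.0],
  [[0,0.07,0],[0,11.5,0],0.0],
  [[0,0.07,0],[0,11.5,0],0.0],
])

```text
clock: 9.32
eef_pos: [500.8, -268.1, 77.9]
ee_rot: [-0.501, 0.503, -0.499, 0.496]
wrist_force: [0.3, 0.2, 0.2]
grip_width: 0.155
```

Run:
```python
from h import *
go((500,-270,-8),yaw(-90))
for n,(a,b,c,d) in dict(top=(320,160,460,300),side=(240,180,420,350)).items():
    im=arm.grab_frame(n)
    cv2.imwrite(f'pics/p6{n}.png',cv2.resize(np.clip(im[b:d,a:c,::-1]*1.4,0,255).astype(np.uint8),None,fx=3.5,fy=3.5,interpolation=cv2.INTER_NEAREST))
```

```text
clock 9.32 TCP [ 500.8 -268.1   77.9] x [ 0.009 -1.    -0.001] y [-0.004  0.001 -1.   ] j [ 0.2   0.86  0.37  1.86 -0.57  0.53 -0.61] F [0.3 0.2 0.2] w 13.7
shift m [ 0.002   0.0859 -0.0004]
rot deg [ 0.25  0.52 -0.06]
```

View pics/p6top.png

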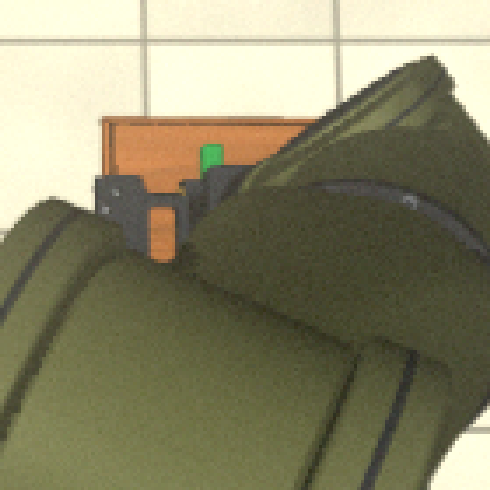

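View pics/p6side.png

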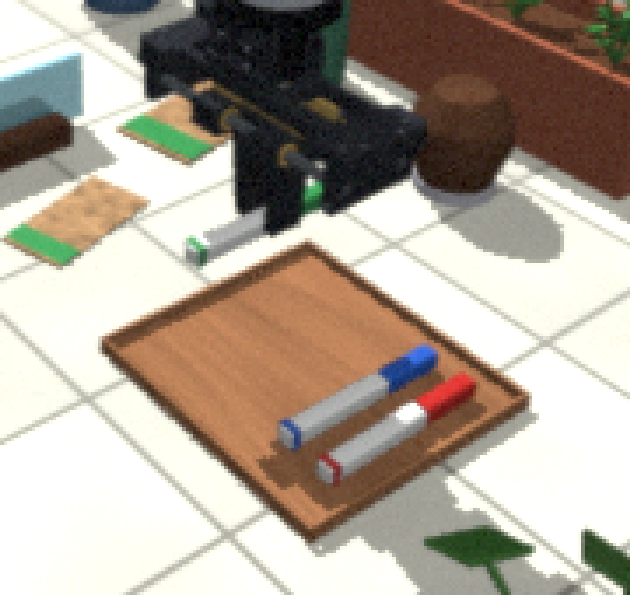

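Call:
drive_tool([
  [[0.002,0.02,0],[0,0.5,0],0.0],
  [[0.002,0.045,0],[0,0.5,0],0.0],
  [[0.002,0.065,0],[0,0.5,0],0.0],
  [[0.002,0.08,0],[0,0.5,0],0.0],
  [[0.002,0.086,0],[0,0.5,0],0.0],
  [[0.002,0.088,0],[0,0.5,0],0.0],
  [[0.002,0.089,0],[0,0.5,0],0.0],
  [[0.002,0.089,0],[0,0.5,0],0.0],
])

```text
clock: 10.08
eef_pos: [503.1, -271.1, -8.5]
ee_rot: [-0.5, 0.5, -0.499, 0.501]
wrist_force: [-0.8, 1.1, -0.4]
grip_width: 0.157
```

Call:
drive_tool([
  [[0,0,0],[0,0,0],0.035],
  [[0,0,0],[0,0,0],0.035],
  [[0,0,0],[0,0,0],0.035],
  [[0,0,0],[0,0,0],0.035],
  [[0,0,0],[0,0,0],0.035],
])

```text
clock: 10.5
eef_pos: [502.5, -270.6, -9.3]
ee_rot: [0.5, -0.5, 0.5, -0.5]
wrist_force: [0.4, -0.2, 0.2]
grip_width: 0.396
```

Call:
drive_tool([
  [[0,-0.02,0],[0,0,0],0.035],
  [[0,-0.05,0],[0,0,0],0.035],
  [[0,-0.09,0],[0,0,0],0.035],
  [[0,-0.13,0],[0,0,0],0.035],
  [[0,-0.165,0],[0,0,0],0.035],
  [[0,-0.165,0],[0,0,0],0.035],
])

```text
clock: 11.0
eef_pos: [505.6, -273.5, 162.0]
ee_rot: [-0.501, 0.499, -0.496, 0.504]
wrist_force: [-0.1, -0.3, 0.2]
grip_width: 0.4
```

Run:
```python
from h import *
go((522,44,150),yaw(-90))
for n,(a,b,c,d) in dict(side=(220,160,420,350)).items():
    im=arm.grab_frame(n)
    cv2.imwrite(f'pics/p7{n}.png',cv2.resize(np.clip(im[b:d,a:c,::-1]*1.4,0,255).astype(np.uint8),None,fx=3.0,fy=3.0,interpolation=cv2.INTER_NEAREST))
```

```text
clock 11.0 TCP [ 505.6 -273.5  162. ] x [-0.    -1.     0.006] y [ 0.01  -0.006 -1.   ] j [ 0.14  0.74  0.48  1.81 -0.5   0.7  -0.67] F [-0.1 -0.3  0.2] w 35.3
shift m [-0.3176  0.0102  0.0162]
rot deg [-0.59 -0.01  0.36]
```

View pics/p7side.png

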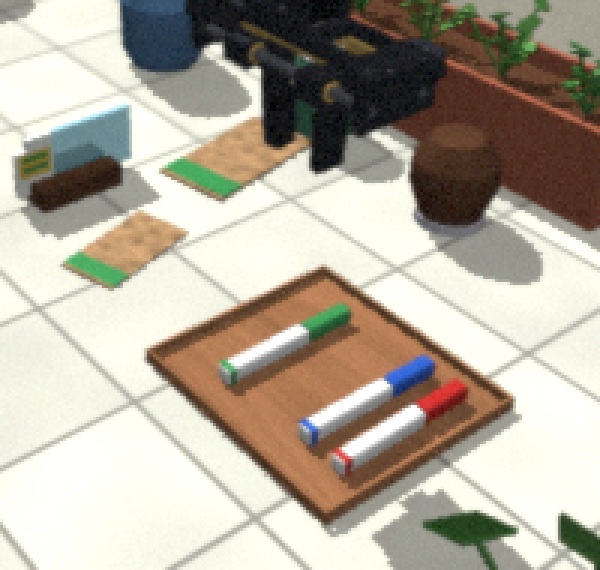

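The green marker now lies flat in the tray at about (285,345) in the crop, cap away from the robot like the other two. Next I fit a simple kinematic model to the logged joint and pose pairs, so I can pick a plate grasp yaw that can be tilted within the joint ranges.

```bash
cat > kin.py <<'E'
import numpy as np
from scipy.optimize import least_squares
from scipy.spatial.transform import Rotation as R
J=np.array([[-1.258,.690,-.1945,1.566,.157,.9025,-.215],[-0.45,0.82,-0.47,1.81,0.58,0.65,1.05],[-0.42,0.74,-0.53,1.77,0.52,0.76,1.09],[-0.53,0.98,-0.34,1.84,0.7,0.44,0.93],[-0.26,0.63,-0.2,2.03,0.24,0.5,0.44],[-0.01,.63,.08,2.04,-.1,.48,0],[0.2,.86,.37,1.86,-.57,.53,-.61],[.14,.74,.48,1.81,-.5,.7,-.67]])
T=np.array([[171.9,600.3,216.3],[460.9,341.8,99.9],[461.3,347,158.4],[459,344.6,-6.6],[470.4,138.6,148.2],[486.6,-64.8,148.2],[500.8,-268.1,77.9],[505.6,-273.5,162]])
Y=np.radians([74.0,132.3,132,132,61.7,-8.3,-89.5,-90])
def rz(a):return R.from_euler('z',a)
def ry(a):return R.from_euler('y',a)
def fk(q,L,s5,s7):
    b,a1,l1,a2,l2,a3,l3=L
    r=rz(-q[0]);p=r.apply([0,0,b]);r=r*ry(q[1]);p=p+r.apply([a1,0,l1]);r=r*rz(-q[2])*ry(q[3]);p=p+r.apply([a2,0,l2])
    r=r*rz(s5*q[4])*ry(q[5]);p=p+r.apply([a3,0,l3]);r=r*rz(s7*q[6]);return p,r
def fit():
  best=None
  for s5 in(1,-1):
   for s7 in(1,-1):
    f=lambda L:np.concatenate([fk(q,L,s5,s7)[0]-t for q,t in zip(J,T)])
    o=least_squares(f,[300,0,400,0,400,0,200]);
    z=[fk(q,o.x,s5,s7)[1].as_matrix()[:,2] for q in J]; tl=np.degrees(np.max([np.arccos(np.clip(-v[2],-1,1)) for v in z]))
    xy=[fk(q,o.x,s5,s7)[1].as_matrix()[:,0] for q in J]
    dy=np.degrees([(np.arctan2(v[1],v[0])-y+np.pi)%(2*np.pi)-np.pi for v,y in zip(xy,Y)])
    print(s5,s7,np.round(o.x),'rms',np.sqrt(np.mean(o.fun**2)),'tilt',tl,'dyaw',np.round(dy))
fit() if __name__=='__main__' else 0
E
python3 kin.py
```

```text
1 1 [-21.   3. 550.  -8. 350.   4. -33.] rms 25.59521341762124 tilt 39.956386876054566 dyaw [-167.    6.   12.   -1.  106. -170.  -56.  -64.]
1 -1 [-21.   3. 550.  -8. 350.   4. -33.] rms 25.59521341762124 tilt 39.95638687605456 dyaw [ 169.  119.  128.  103.  155. -170. -121. -132.]
-1 1 [690.  31. 552.  -5. 335.  18. 674.] rms 25.534562456988404 tilt 0.7936837772991084 dyaw [-155.   60.   55.   73.  129. -180. -110. -103.]
-1 -1 [690.  31. 552.  -5. 335.  18. 674.] rms 25.534562456988404 tilt 0.7936837772977308 dyaw [-180. -180. -180. -180.  180. -180.  180. -180.]
```

```bash
cat > kin2.py <<'E'
from kin import *
def fk2(q,L):
    b,l1,l2,l3,a0,y0,a1,y1,a2,y2,a3,y3=L
    r=rz(-q[0]);p=r.apply([a0,y0,b]);r=r*ry(q[1])*rz(-q[2]);p=p+r.apply([a1,y1,l1]);r=r*ry(q[3])*rz(-q[4]);p=p+r.apply([a2,y2,l2])
    r=r*ry(q[5]);p=p+r.apply([a3,y3,l3]);r=r*rz(-q[6]);return p,r
L0=np.array([330,430,430,250,0,0,0,0,0,0,0,0.])
w=np.r_[.02,.0,.0,.02,.1*np.ones(8)]
f=lambda L:np.concatenate([np.concatenate([fk2(q,L)[0]-t for q,t in zip(J,T)]),w*(L-L0)])
o=least_squares(f,L0,x_scale=100);LL=o.x
if __name__=='__main__': print(np.round(LL),np.round(o.fun[:24].reshape(-1,3),1))
E
python3 kin2.py
```

```text
[286. 556. 348. 277.   5. -19.   4. -28.   1.   0.   4.   0.] [[ 0.6  0.1 -0.5]
 [ 0.3  0.   0.2]
 [ 0.1 -0.   0.1]
 [-0.3 -0.8  0.8]
 [ 0.4  2.8  0.1]
 [-1.8 -1.4 -0. ]
 [ 1.1 -0.3 -1.4]
 [-0.6  0.5  0.8]]
```

```bash
cat > ik.py <<'E'
from kin2 import *
lo=np.array([-3.01,-.46,-1.47,.13,-1,.04,-2.66]);hi=np.array([3.01,2.08,1.51,2.56,4.14,2.09,2.66])
def target(psi,th,yawr,):
    # model frame: z=finger dir, model x=-tool x
    tx=np.array([np.cos(np.radians(psi)),np.sin(np.radians(psi)),0]);y=np.array([0,0,-1.])
    r=R.from_euler('z',yawr,degrees=True)*R.from_euler('x',-th,degrees=True)
    z=r.apply(y);x=-r.apply(tx);return R.from_matrix(np.c_[x,np.cross(z,x),z])
def ik(p,Rt,q0):
    m=.03
    def f(q):
        pp,r=fk2(q,LL);return np.r_[(pp-p)/100,(Rt.inv()*r).as_rotvec(),.01*(q-q0)]
    o=least_squares(f,np.clip(q0,lo+m+1e-3,hi-m-1e-3),bounds=(lo+m,hi-m));pp,r=fk2(o.x,LL)
    return o.x,np.linalg.norm(pp-p),np.degrees((Rt.inv()*r).magnitude())
if __name__=='__main__':
  q8=J[-1]
  for psi in(-90,90):
    q,e,a=ik(np.array([523,44,10.]),target(psi,0,0),q8);print('grasp',psi,np.round(q,2),round(e,1),round(a,1))
    for th in(0,15,30,40,50,60,70):
        # grasp pt at height ; TCP = grasp + 19*finger dir (+20 bias)
        fd=target(psi,th,9).as_matrix()[:,2]
        best=None
        for s in [q]+([] if th<31 else [np.random.default_rng(i).uniform(lo,hi) for i in range(12)]):
            x,e,a=ik(np.array([670,-11,160.])+fd*30,target(psi,th,9),s)
            if best is None or e+a<best[1]+best[2]-.5: best=(x,e,a)
        q=best[0];print(psi,th,np.round(best[0],2),round(best[1],1),round(best[2],1))
E
python3 ik.py
```

```text
grasp -90 [-0.33  0.94  0.28  2.01 -0.81  0.31 -0.95] 0.0 0.0
-90 0 [-0.3   0.91  0.5   1.51 -0.53  0.86 -1.02] 0.0 0.0
-90 15 [-0.48  0.96  0.69  1.55 -0.43  0.77 -1.16] 0.0 0.0
-90 30 [-0.65  1.07  0.88  1.57 -0.34  0.72 -1.28] 0.0 0.0
-90 40 [-0.74  1.17  1.    1.58 -0.29  0.7  -1.37] 0.0 0.0
-90 50 [-0.81  1.28  1.11  1.58 -0.25  0.7  -1.45] 0.0 0.0
-90 60 [-0.86  1.4   1.21  1.57 -0.21  0.71 -1.52] 0.0 0.0
-90 70 [-0.9   1.52  1.3   1.56 -0.17  0.74 -1.59] 0.0 0.0
grasp 90 [-0.03  0.91 -0.24  1.99  0.65  0.32  0.76] 0.0 0.0
90 0 [ 0.19  0.89 -0.47  1.48  0.47  0.89  1.29] 0.0 0.0
90 15 [ 0.01  0.86 -0.3   1.52  0.64  0.9   1.1 ] 0.0 0.0
90 30 [-0.16  0.88 -0.15  1.55  0.81  0.96  0.91] 0.0 0.0
90 40 [-0.27  0.92 -0.06  1.55  0.9   1.03  0.79] 0.0 0.0
90 50 [-0.35  0.97  0.02  1.56  0.98  1.1   0.7 ] 0.0 0.0
90 60 [-0.43  1.03  0.1   1.55  1.04  1.18  0.62] 0.0 0.0
90 70 [-0.49  1.1   0.17  1.54  1.09  1.27  0.56] 0.0 0.0
```

Call:
drive_tool([
  [[-0.012,0,0.001],[0,-7,0],0.05],
  [[-0.024,0,0.001],[0,-14,0],0.05],
  [[-0.036,0,0.002],[0,-21,0],0.05],
  [[-0.048,0,0.002],[0,-28,0],0.05],
  [[-0.06,0,0.003],[0,-35,0],0.05],
  [[-0.072,0,0.003],[0,-42,0],0.05],
  [[-0.084,0,0.004],[0,-49,0],0.05],
  [[-0.096,0,0.005],[0,-56,0],0.05],
  [[-0.108,0,0.006],[0,-63,0],0.05],
  [[-0.12,0,0.006],[0,-70,0],0.05],
])

```text
clock: 11.88
eef_pos: [507.6, -149.4, 154.2]
ee_rot: [0.697, -0.696, 0.121, -0.12]
wrist_force: [-0.1, 0.4, 0.1]
grip_width: 0.565
```

```bash
python3 -c "
from h import *
go((523,44,150),yaw(90))
for n in ('side','top'):cv2.imwrite(f'pics/{n}8.png',arm.grab_frame(n)[:,:,::-1])"
```

```text
clock 11.88 TCP [ 507.6 -149.4  154.2] x [ 0.942 -0.336 -0.002] y [-0.002  0.001 -1.   ] j [ 0.12  0.66  0.13  1.93 -0.16  0.57  0.01] F [-0.1  0.4  0.1] w 49.8
shift m [-0.0504  0.0044  0.1873]
rot deg [-1.500e-01 -1.096e+02 -6.000e-02]
```

View pics/side8.png

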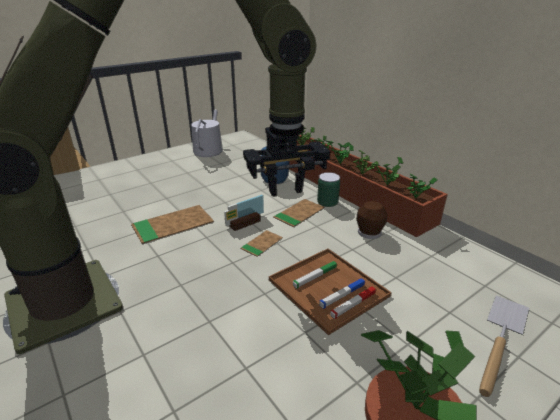

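Scene is undisturbed; the marker is in the tray (about 315,275). Continuing toward the plate.

Call:
drive_tool([
  [[-0.0035,0,0.0125],[0,-7,0],0.05],
  [[-0.007,0,0.025],[0,-14,0],0.05],
  [[-0.0105,0,0.0375],[0,-21,0],0.05],
  [[-0.014,0,0.05],[0,-28,0],0.05],
  [[-0.0175,0,0.0625],[0,-35,0],0.05],
  [[-0.021,0,0.075],[0,-42,0],0.05],
  [[-0.0245,0,0.0875],[0,-49,0],0.05],
  [[-0.028,0,0.1],[0,-56,0],0.05],
  [[-0.0315,0,0.1125],[0,-63,0],0.05],
  [[-0.035,0,0.125],[0,-70,0],0.05],
])

```text
clock: 12.82
eef_pos: [517.6, -21.5, 154.7]
ee_rot: [0.641, -0.64, -0.299, 0.3]
wrist_force: [0.8, 0.5, 0.1]
grip_width: 0.569
```

```bash
python3 -c "
from h import *
go((523,44,120),yaw(90.5))"
```

```text
clock 12.82 TCP [517.6 -21.5 154.7] x [ 0.642  0.767 -0.001] y [-0.002 -0.    -1.   ] j [ 0.06  0.65 -0.18  1.95  0.2   0.57  0.62] F [0.8 0.5 0.1] w 50.1
shift m [0.0537 0.0346 0.0379]
rot deg [-9.000e-02 -4.042e+01 -4.000e-02]
```

Call:
drive_tool([
  [[0.009,0.004,0.006],[0,-6.8,0],0.05],
  [[0.018,0.008,0.0125],[0,-13.5,0],0.05],
  [[0.027,0.012,0.019],[0,-20.3,0],0.05],
  [[0.036,0.016,0.025],[0,-27,0],0.05],
  [[0.045,0.02,0.032],[0,-34,0],0.05],
  [[0.054,0.025,0.038],[0,-40.5,0],0.05],
  [[0.054,0.03,0.038],[0,-40.5,0],0.05],
  [[0.054,0.03,0.038],[0,-40.5,0],0.05],
  [[0.054,0.03,0.038],[0,-40.5,0],0.05],
])

```text
clock: 13.57
eef_pos: [523.1, 43.1, 124.7]
ee_rot: [0.499, -0.499, -0.5, 0.502]
wrist_force: [0.7, 0.4, -0.0]
grip_width: 0.567
```

Run:
```python
from h import *
go((523,44,12),yaw(90.8))
for n,(a,b,c,d) in dict(top=(200,160,340,280),side=(180,110,320,250)).items():
    im=arm.grab_frame(n)
    cv2.imwrite(f'pics/p9{n}.png',cv2.resize(np.clip(im[b:d,a:c,::-1]*1.4,0,255).astype(np.uint8),None,fx=4,fy=4,interpolation=cv2.INTER_NEAREST))
```

```text
clock 13.57 TCP [523.1  43.1 124.7] x [-0.004  1.    -0.001] y [-0.002 -0.001 -1.   ] j [ 0.04  0.72 -0.34  1.95  0.43  0.55  0.98] F [ 0.7  0.4 -0. ] w 49.9
shift m [ 1.000e-03  1.127e-01 -1.000e-04]
rot deg [-0.12 -0.6  -0.07]
```

View pics/p9top.png

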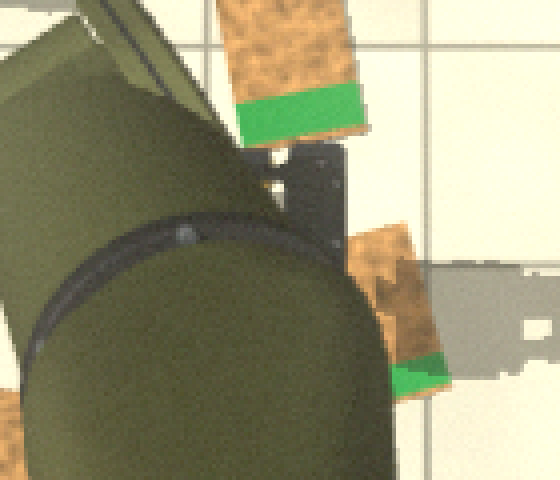

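View pics/p9side.png

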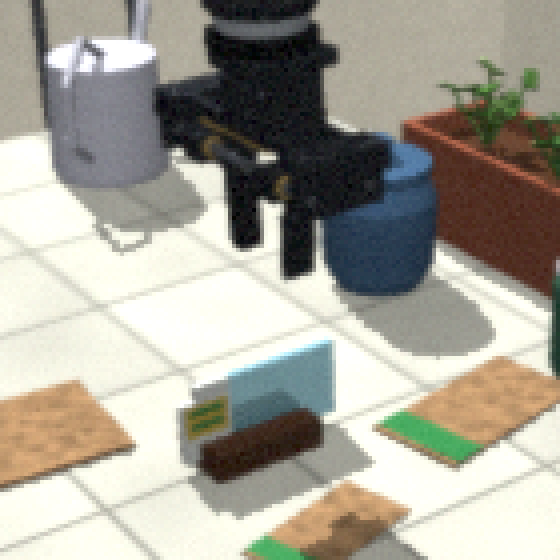

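Call:
drive_tool([
  [[0.001,0.03,0],[0,-0.3,0],0.05],
  [[0.001,0.06,0],[0,-0.6,0],0.05],
  [[0.001,0.085,0],[0,-0.6,0],0.05],
  [[0.001,0.1,0],[0,-0.6,0],0.05],
  [[0.001,0.108,0],[0,-0.6,0],0.05],
  [[0.001,0.112,0],[0,-0.6,0],0.05],
  [[0.001,0.112,0],[0,-0.6,0],0.05],
])

```text
clock: 14.25
eef_pos: [523.8, 45.3, 13.4]
ee_rot: [0.495, -0.495, -0.504, 0.505]
wrist_force: [-0.4, -0.0, -0.1]
grip_width: 0.57
```

Run:
```python
from h import *
go((523,44,12),yaw(90.8))
for n,(a,b,c,d) in dict(side=(190,140,310,240)).items():
    im=arm.grab_frame(n)
    cv2.imwrite(f'pics/p10{n}.png',cv2.resize(np.clip(im[b:d,a:c,::-1]*1.4,0,255).astype(np.uint8),None,fx=6,fy=6,interpolation=cv2.INTER_NEAREST))
```

```text
clock 14.25 TCP [523.8  45.3  13.4] x [-0.019  1.    -0.   ] y [-0. -0. -1.] j [-0.06  0.9  -0.19  1.99  0.54  0.29  0.89] F [-0.4 -0.  -0.1] w 50.2
shift m [-0.0013  0.0014  0.0008]
rot deg [-0.01  0.27 -0.02]
```

View pics/p10side.png

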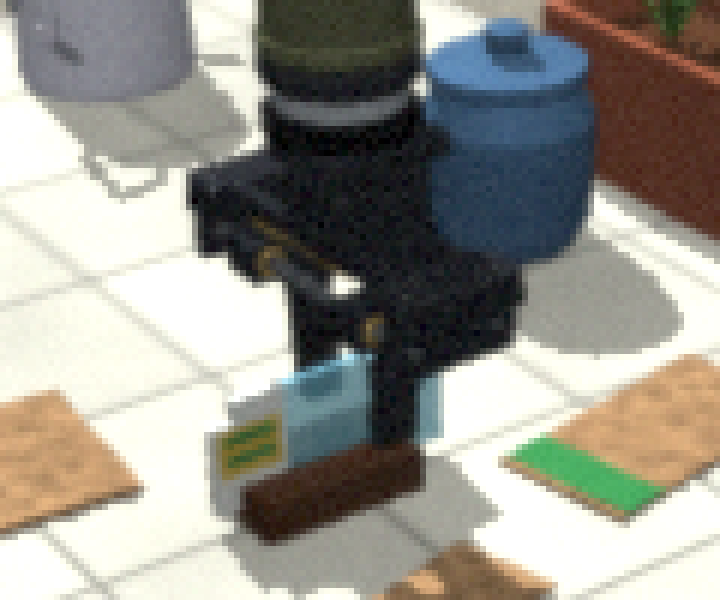

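Call:
drive_tool([
  [[-0.001,0,0],[0,0,0],0.0],
  [[-0.001,0,0],[0,0,0],0.0],
  [[-0.001,0,0],[0,0,0],0.0],
  [[-0.001,0,0],[0,0,0],0.0],
  [[-0.001,0,0],[0,0,0],0.0],
  [[-0.001,0,0],[0,0,0],0.0],
  [[-0.001,0,0],[0,0,0],0.0],
  [[-0.001,0,0],[0,0,0],0.0],
  [[-0.001,0,0],[0,0,0],0.0],
  [[-0.001,0,0],[0,0,0],0.0],
], force=25)

```text
clock: 15.13
eef_pos: [523.8, 44.9, 13.6]
ee_rot: [-0.495, 0.495, 0.505, -0.505]
wrist_force: [-0.4, 0.4, 2.0]
grip_width: 0.066
```

Call:
drive_tool([
  [[0,0,0],[0,0,0],0.0],
  [[0,0,0],[0,0,0],0.0],
])

```text
clock: 15.3
eef_pos: [523.8, 44.9, 13.6]
ee_rot: [-0.495, 0.495, 0.505, -0.505]
wrist_force: [-0.2, 0.1, 2.3]
grip_width: 0.064
```

Call:
drive_tool([
  [[0,-0.008,0],[0,0,0],0.0],
  [[0,-0.02,0],[0,0,0],0.0],
  [[0,-0.04,0],[0,0,0],0.0],
  [[0,-0.065,0],[0,0,0],0.0],
  [[0,-0.09,0],[0,0,0],0.0],
  [[0,-0.115,0],[0,0,0],0.0],
  [[0,-0.14,0],[0,0,0],0.0],
  [[0,-0.16,0],[0,0,0],0.0],
  [[0,-0.16,0],[0,0,0],0.0],
])

```text
clock: 16.05
eef_pos: [525.9, 44.8, 177.4]
ee_rot: [-0.494, 0.497, 0.507, -0.503]
wrist_force: [0.3, 0.5, -0.8]
grip_width: 0.069
```

Run:
```python
from h import *
go((675,-10,175),yaw(100))
for n,(a,b,c,d) in dict(side=(190,100,330,240),).items():
    im=arm.grab_frame(n)
    cv2.imwrite(f'pics/p11{n}.png',cv2.resize(np.clip(im[b:d,a:c,::-1]*1.4,0,255).astype(np.uint8),None,fx=4,fy=4,interpolation=cv2.INTER_NEAREST))
```

```text
clock 16.05 TCP [525.9  44.8 177.4] x [-0.019  1.     0.001] y [ 0.007  0.001 -1.   ] j [ 0.08  0.64 -0.41  1.9   0.39  0.67  1.03] F [ 0.3  0.5 -0.8] w 6.0
shift m [-0.0577  0.0034 -0.148 ]
rot deg [ 0.39 -8.9   0.01]
```

View pics/p11side.png

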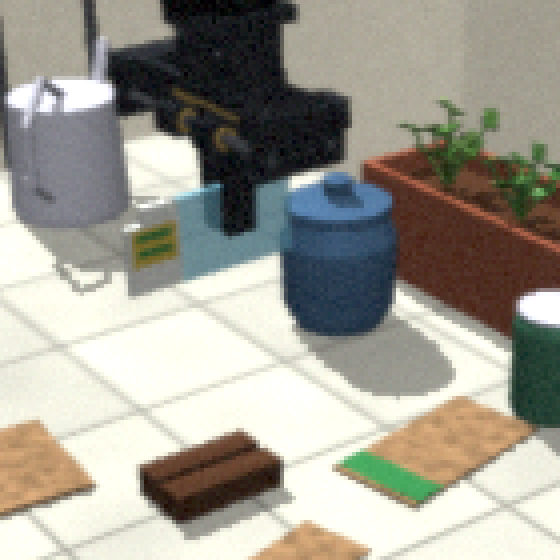

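Call:
drive_tool([
  [[-0.005,0,-0.015],[0,-1,0],0.0],
  [[-0.01,0,-0.03],[0,-2,0],0.0],
  [[-0.015,0,-0.045],[0,-3,0],0.0],
  [[-0.02,0,-0.06],[0,-4,0],0.0],
  [[-0.025,0,-0.075],[0,-5,0],0.0],
  [[-0.03,0,-0.09],[0,-6,0],0.0],
  [[-0.035,0,-0.105],[0,-7,0],0.0],
  [[-0.04,0,-0.12],[0,-8,0],0.0],
  [[-0.045,0,-0.135],[0,-9,0],0.0],
  [[-0.05,0,-0.15],[0,-9,0],0.0],
])

```text
clock: 16.93
eef_pos: [674.1, -3.2, 171.5]
ee_rot: [0.454, -0.453, -0.541, 0.543]
wrist_force: [-0.1, -0.1, -0.1]
grip_width: 0.065
```

Run:
```python
from h import *
t=np.radians(55);r=R.from_euler('z',9.5,degrees=True)*R.from_euler('x',-55,degrees=True)
go((678,-30,160),r.apply([0,1,0]),r.apply([0,0,-1]))
print('jar top',onz('top',172,125,135),'tin',onz('top',272,112,90))
```

```text
clock 16.93 TCP [674.1  -3.2 171.5] x [-0.177  0.984 -0.   ] y [-0.003 -0.001 -1.   ] j [ 0.17  0.84 -0.46  1.43  0.41  0.97  1.35] F [-0.1 -0.1 -0.1] w 5.7
shift m [-0.0271  0.0115  0.0009]
rot deg [ 0.14  0.73 54.98]
jar top [737.36149592 209.67177627 135.        ] tin [783.56550021 -16.6536887   90.        ]
```

Call:
drive_tool([
  [[-0.003,0.0,0],[0,0,5],0.0],
  [[-0.006,0.0,0],[0,0,10],0.0],
  [[-0.009,0.0,0],[0,0,15],0.0],
  [[-0.012,0.0,0],[0,0,20],0.0],
  [[-0.015,0.0,0],[0,0,25],0.0],
  [[-0.015,0.0,0],[0,0,25],0.0],
])

```text
clock: 17.43
eef_pos: [675.2, -11.0, 170.1]
ee_rot: [0.324, -0.557, -0.433, 0.631]
wrist_force: [-0.5, 1.7, -0.0]
grip_width: 0.065
```

Run:
```python
from h import *
r=R.from_euler('z',9.5,degrees=True)*R.from_euler('x',-55,degrees=True)
go((678,-30,160),r.apply([0,1,0]),r.apply([0,0,-1]))
cv2.imwrite('pics/s12.png',arm.grab_frame('side')[:,:,::-1])
```

```text
clock 17.43 TCP [675.2 -11.  170.1] x [-0.17   0.891 -0.422] y [ 0.073 -0.415 -0.907] j [-0.18  0.83 -0.18  1.51  0.7   0.99  1.01] F [-0.5  1.7 -0. ] w 5.7
shift m [-0.0131  0.0173  0.0007]
rot deg [ 0.5   1.1  30.05]
```

View pics/s12.png

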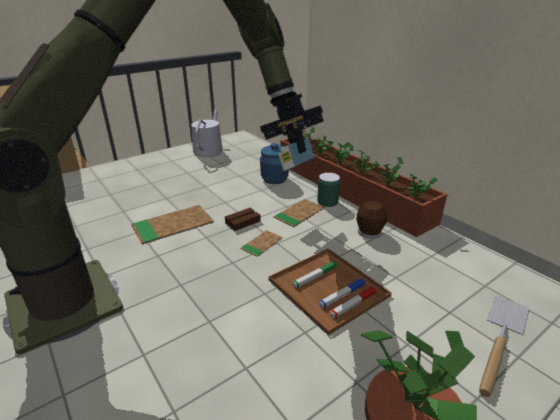

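Call:
drive_tool([
  [[-0.002,0.003,0],[0,0,5],0.0],
  [[-0.004,0.006,0],[0.2,0.4,10],0.0],
  [[-0.006,0.009,0],[0.3,0.6,15],0.0],
  [[-0.008,0.012,0],[0.4,0.8,20],0.0],
  [[-0.01,0.015,0],[0.5,1,25],0.0],
  [[-0.013,0.017,0],[0.5,1,30],0.0],
  [[-0.013,0.017,0],[0.5,1,30],0.0],
  [[-0.013,0.017,0],[0.5,1,30],0.0],
])

```text
clock: 18.15
eef_pos: [680.1, -36.5, 162.0]
ee_rot: [0.16, -0.656, -0.266, 0.688]
wrist_force: [0.1, -0.2, -0.6]
grip_width: 0.067
```

Run:
```python
from h import *
r=R.from_euler('z',9.5,degrees=True)*R.from_euler('x',-55,degrees=True)
go((678,-30,160),r.apply([0,1,0]),r.apply([0,0,-1]))
for n,(a,b,c,d) in dict(side=(220,90,400,240),top=(180,80,340,220)).items():
    im=arm.grab_frame(n);cv2.imwrite(f'pics/full13{n}.png',im[:,:,::-1])
    cv2.imwrite(f'pics/p13{n}.png',cv2.resize(np.clip(im[b:d,a:c,::-1]*1.3,0,255).astype(np.uint8),None,fx=4,fy=4,interpolation=cv2.INTER_NEAREST))
```

```text
clock 18.15 TCP [680.1 -36.5 162. ] x [-0.089  0.568 -0.818] y [ 0.129 -0.808 -0.575] j [-0.48  1.02  0.08  1.51  0.94  1.17  0.66] F [ 0.1 -0.2 -0.6] w 5.9
shift m [ 0.0055 -0.0044  0.001 ]
rot deg [-0.37 -0.34  0.12]
```

View pics/p13side.png

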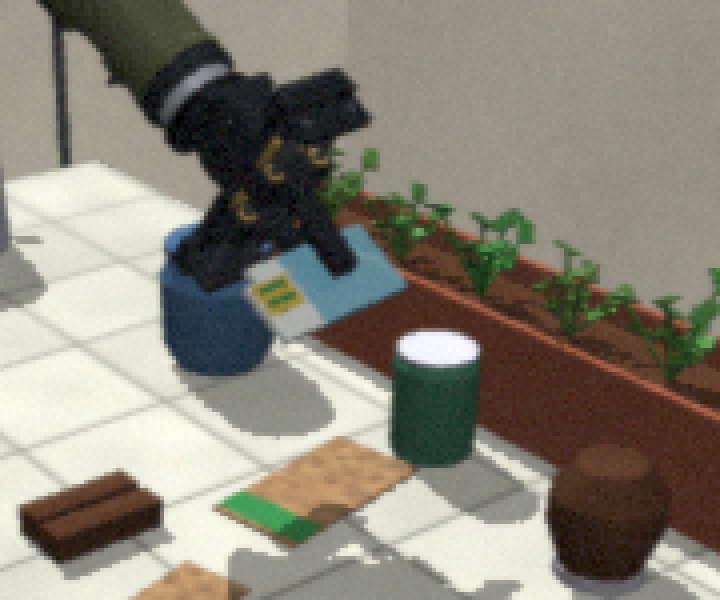

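View pics/p13top.png

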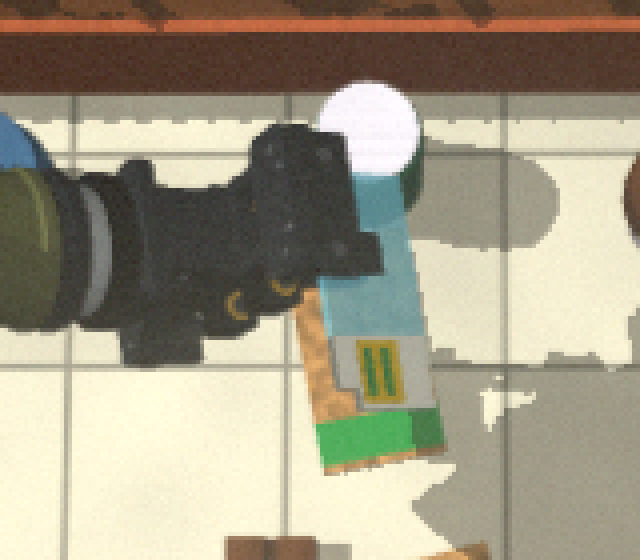

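Run:
```python
from h import *
a,ea=tri(180+435/4,80+408/4,220+283/4,90+338/4);b,eb=tri(180+405/4,80+174/4,220+408/4,90+285/4)
print(a,ea,b,eb,np.linalg.norm(a-b),np.degrees(np.arctan2(*(a-b)[1::-1])))
M=rot(arm.state()['ee_rot']).as_matrix()
# plate z axis = -finger dir
C=(a+b)/2+30*-M[:,1];print('centre',C)
mat=np.array([669,-11]);ang=np.radians(190.8);mx=np.array([np.cos(ang),np.sin(ang)])
px=(a-b)/np.linalg.norm(a-b);F=C+45*px;print('dist',np.linalg.norm(C[:2]-mat),'frost x',(F[:2]-mat)@mx)
p=proj('top',C);print(p, proj('side',C))
# predicted centre from TCP model
T=arm.state()['eef_pos'];print('pred',T-24*M[:,1]+16*M[:,2])
```

```text
[600.26824982 -54.67727461 162.32102769] 2.160787042297406 [730.06324938 -37.73172994 161.516083  ] 3.9021406785497215 130.89897376221774 -172.56175061240646
centre [661.28784932 -21.96020657 179.15734925]
dist 13.401619162543614 frost x 54.55099970104736
(np.float64(273.2953069452539), np.float64(152.87972009095404)) (np.float64(300.9979999346026), np.float64(159.4123653334961))
pred [662.09196336 -21.22522578 178.26419615]
```

Call:
drive_tool([
  [[0,0,0],[0,0,0],0.0],
  [[0,0,0],[0,0,0],0.0],
  [[0,0,0],[0,0,0],0.0],
  [[0,0,0],[0,0,0],0.0],
  [[0,0,0],[0,0,0],0.0],
  [[0,0,0],[0,0,0],0.0],
])

```text
clock: 18.75
eef_pos: [680.7, -35.8, 163.7]
ee_rot: [0.159, -0.657, -0.266, 0.687]
wrist_force: [0.5, 0.2, -1.1]
grip_width: 0.069
```

Run:
```python
from h import *
go();print(np.round(arm.state()['joint_velocities'],3))
im=arm.grab_frame('top');s=arm.grab_frame('side');go()
cv2.imwrite('pics/f_top.png',im[:,:,::-1]);cv2.imwrite('pics/f_side.png',s[:,:,::-1])
cv2.imwrite('pics/f_tray.png',cv2.resize(im[180:280,340:445,::-1],None,fx=5,fy=5,interpolation=cv2.INTER_CUBIC))
h=cv2.cvtColor(im,cv2.COLOR_RGB2HSV).astype(int)[190:275,345:437]
m=((h[...,0]>45)&(h[...,0]<80)&(h[...,1]>110)).astype(np.uint8)
k,l,st,c=cv2.connectedComponentsWithStats(m)
Q=[(onz('top',c[i][0]+345,c[i][1]+190,16),st[i,4]) for i in range(1,k) if st[i,4]>3];print(Q)
# tray frame
o=np.array([504.5,-314.,0]);print([np.round(q[0]-o,1) for q in Q])
for nm in('top','side'):
    A=cv2.imread(f'pics/{nm}0.png').astype(int);B=(im if nm=='top' else s)[:,:,::-1].astype(int)
    print(nm,'change at jar/tin/mate', [np.abs(A-B)[y-6:y+6,x-6:x+6].mean().round(1) for x,y in ([(165,125),(272,112),(352,128)] if nm=='top' else [(270,172),(329,192),(372,220)])])
```

```text
clock 18.75 TCP [680.7 -35.8 163.7] x [-0.087  0.567 -0.819] y [ 0.131 -0.808 -0.574] j [-0.48  1.02  0.08  1.51  0.94  1.17  0.66] F [ 0.5  0.2 -1.1] w 6.1
[-0.003  0.003  0.002  0.001  0.     0.001  0.   ]
clock 18.85 TCP [680.7 -35.7 163.6] x [-0.087  0.567 -0.819] y [ 0.131 -0.808 -0.574] j [-0.48  1.02  0.08  1.51  0.94  1.17  0.66] F [-0.  -0.5 -1.3] w 5.8
[(array([ 549.10391765, -268.1939918 ,   16.        ]), np.int32(92))]
[array([44.6, 45.8, 16. ])]
top change at jar/tin/mate [np.float64(23.6), np.float64(33.9), np.float64(12.3)]
side change at jar/tin/mate [np.float64(3.1), np.float64(4.2), np.float64(3.9)]
```

View pics/f_tray.png

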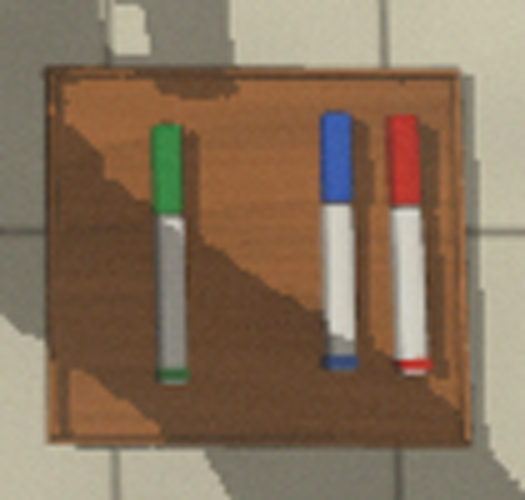

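View pics/f_side.png

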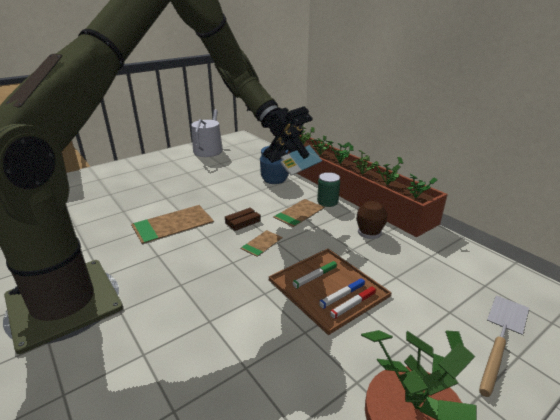

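The green marker lies parallel to the other two in the tray, cap the same way. The plate is held still with its label up, and the jar, tin and mate sit where they were in the side view. Handing in.

```bash
python3 -c "
from workcell import arm
print(arm.hand_in())"
```

```text
the job is handed in; nothing more can be done
None
```

Both parts are done and the job is handed in at about 18.9 s on the clock. The hand-in reports no verdict, so what follows is from my own last checks.

- **Marker:** it lies flat in the free part of the tray, parallel to the other two and with its cap the same way. The cap's middle is at about x +45, y +46 mm in the tray frame, and the fingers are clear of it.
- **Plate:** I gripped it by its clear part, about 16 mm from its centre on the side away from the frosted end. It is held about 176 mm above the 150 x 80 mm mat.
    - **Position:** its centre is about 13 mm from the mat centre in plan, about 3° off lengthwise. The frosted end is over the green stripe.
    - **Tilt and stillness:** it is tipped about 55° from upright with the label face up. Joint speeds were at most 0.003 rad/s.
- **First grasp missed:** the fingers closed above the pen, because the real fingertips sit about 20 mm short of the reported TCP. I measured this offset in the side view and allowed for it from then on, and the plate position predicted with it agreed with the cameras to about 1 mm.
- **One check disagreed:** comparing the top view before and after showed differences at the jar, tin and mate. I put these down to the arm and its shadows, but did not confirm it. The side view showed almost no change there.

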